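# Hold a sample vial pressed in the optical reader

### The arm

A 6-joint arm with a two-finger parallel gripper is mounted at the origin on the work surface. World frame = base frame: x ahead of the robot, y to its left, z up, the work surface at z = 0. Lengths are in mm, angles in rad, forces in N, time in s.
With the tool pointing down it reaches from about 375 to 825 mm from the base axis. Payload 5.5 kg.
Tool frame: the origin (TCP) lies at the very end of the fingers, on their centre line; the grasp point (between the pads) lies 19 mm behind it; z points along the fingers, y is the line along which they close (so a half turn about z gives the same grasp; the last joint's range is limited). The gripper opens to 85 mm and grips with 20 to 120 N. Pads are 22 mm wide; open, the fingers measure 114 mm over their backs; the gripper's body (76 mm by 85 mm) begins 54 mm behind the grasp point. The pads swing forward as they close: fully open they stand 13 mm farther back than shut.
Start: joints at [0, 0.314, -0.047, 1.21, 0, 1.571], TCP at [599.996, -0, 231.299] pointing down, gripper open.
Joint ranges: [-2.67, 2.67], [-0.69, 1.73], [-1.03, 1.25], [-2.08, 2.16], [-1.42, 1.45], [-3.14, 3.14]. Speed limits (rad/s): [2.39, 2.39, 3.01, 3.14, 3.14, 3.14].

### API

Orientations are given as a 3x3 rotation matrix whose columns are the frame's x, y, z axes.
In Python, from bench import sensors, imaging, job gives the robot as it stands. The module is installed in compiled form; this text tells all that it offers.
- The arm moves only by the tool drive_tool, never from a script. Its argument "rows" is a list of rows, each a list of 2 entries, a list of its own where there are three numbers: the shift along the tool's x, y, z as a fraction of full scale, then the turn about the tool's z as a fraction of full scale. In form: [[[tx, ty, tz], spin], ...]. A call has 1 to 12 rows; each row is the pose to reach, as a shift and turn from the pose commanded when the call began, along the tool's axes at that moment, turning the shorter way round; what a row does not reach only later rows make up. Full scale, the value 1, is 400 mm for a shift and 360 degrees for a turn. A row lasts 1/12 s, in which the tool goes at most 41.7 mm and 7.16 degrees, less where a joint would pass 70% of its speed; a pose out of reach is approached as far as the arm can. A call with a number of a shift or a turn outside -1 to 1 is refused whole. A call with a gripper value outside its range is refused whole. "grip" is the closure, from -1 (fully open) to 1 (shut), set as the call begins (left out, the last holds). The fingers move at their own pace and stop on an object; "squeeze" is the grip in N (left out, the last holds). Time passes only in rows, so rows that repeat a pose let the fingers close. It gives the time, the measured TCP pose, the force, the opening and the grip force at its end, in the units of the state.
- sensors.sense(): the state, without advancing time (a new reading comes with each control period).
- imaging.capture(name): name is "scene" or "side" or "wrist"; returns a dict with "pixels" (384x512x3 uint8, blue, green, red), "fovy" (degrees; the focal length in pixels is half the picture's height over the tangent of half this angle, whatever the lens; pixels are square), "cx", "cy" (the principal point, pixels), "dist" ([k1, k2, p1, p2, k3] as OpenCV has them; the pictures are not rectified), "rvec" (rotation vector, rad) and "tvec" (3), from world to camera coordinates, as OpenCV has them; the wrist camera has in their place "T_tool_cam" (4x4, takes a point from camera to tool coordinates, whose origin is the TCP and whose axes are the flange's). Camera axes: x right, y down, z forward; pixel columns grow to the right and rows downward; lengths in mm; the calibration is good to about 2 mm. A picture is of the moment at which its call begins: read the wrist's pose just before it. There is no depth.
- job.finish_job(): hands the job in; it is judged then, once.
The state is a dict: "clock": time; "qpos": joint angles; "joint_vel": joint speeds; "joint_torque": joint torques, N m; "ee_pos": TCP position; "tool_rot": TCP orientation; "ft_force": force on the tool from outside, world axes, zero at the start; "torque": the same for the moment, N m; "grip_width": finger opening in mm; "finger_force": force on a finger pad.
Only numpy, scipy, OpenCV 4.12 (cv2) and the standard library are available. Lean on these libraries where they do the work, as an engineer would, in place of code of your own. Each camera call takes 0.05 s, during which the arm holds its last target. There are 200 camera calls.

### The job

Take the green-capped glass vial out of the blue rack, set it upright in the orange spring-loaded cup of the reader, and push it down until the cup's rim is flush with the black collar - not down to the bottom stop - by pushing on the vial alone, without touching the reader. The reader only measures while the cup is held there, so finish while still holding the vial down, keeping the cup flush. The glass is fragile: grip it with less than 30 N, do not drop it, and leave the other vials and everything else where they are.

Things in the scene. Friction and masses are not known exactly. Their poses are not given: they have to be found in the camera images.
- vial_green: the sample: amber glass vial with a green cap, upright, 78 mm tall over all, body 23 mm in diameter up to 60 mm, cap 21 mm in diameter from 66 to 78 mm, 25 to 50 g; origin at the centre of its underside, z up its axis. Fragile: grip with less than 30 N (each finger; 12 N is enough to hold it and push it down)
- vial_white: amber glass vial with a white cap, a neighbour to leave standing in the rack; same size as the green one; origin at the centre of its underside
- vial_yellow: amber glass vial with a yellow cap, a neighbour to leave standing in the rack; same size as the green one; origin at the centre of its underside
- vial_red: amber glass vial with a red cap, a neighbour to leave standing in the rack; same size as the green one; origin at the centre of its underside
- rack: fixed blue vial rack, 70 mm (its x) by 250 mm (its y) and 35 mm high; origin at the centre of its underside. Four holes 26 mm in diameter and 25 mm deep (floor 10 mm above the table) in one row along its y at -90, -30, 30 and 90 mm; each holds one vial, in an order that varies, so the vials stand 53 mm out of it
- reader: fixed round optical reader, 110 mm in diameter, 90 mm high: white drum, green band, black top collar (its flat top 90 mm above the table) with a 42 mm bore in the middle, in which the orange cup slides; origin at the centre of its underside
- cup_floor (a point): centre of the inner floor of the orange cup (moves down with the cup). Cup: outside diameter 37 mm, bore 29 mm, 22 mm deep; at rest its floor is 78 mm and its rim 100 mm above the table, that is 10 mm above the black collar; z up
- cup (a joint): downward travel of the spring-loaded cup in m: 0 = up at rest, 0.010 = rim flush with the collar's flat top, 0.018 = bottom stop. Spring 700 N/m preloaded: it starts to move at about 2 N of push, takes about 9 N at flush and comes up again when let go
- beaker: clear plastic beaker, 70 mm in diameter at the rim, 85 mm high, origin at the centre of its underside
- jar_a: white jar, 56 mm in diameter, 70 mm high, origin at the centre of its underside
- jar_b: amber jar with a black lid, 56 mm in diameter, 70 mm high, origin at the centre of its underside
- spatula: spatula with a black handle lying on the table, 170 mm long, its x along its length, origin at its underside
- wash: white bottle with a red cap, 64 mm in diameter, 160 mm high, origin at the centre of its underside
There are look-alikes about, which are no part of the job. What is shaped like the vial_green but purple or turquoise is not meant.

How it is judged (in metres and radians):
On the way, in this order (a step that is already met when the one before it is completed fails the run):
1. the green-capped vial is held clear above the rack (height (world z) of vial_green above 0.05 m and contact force between the fingers and vial_green above 0.3 N), for 0.1 s.
2. the vial stands in the cup, on its floor (horizontal distance between vial_green and cup_floor below 0.007 m and z of vial_green in the frame of cup_floor between -0.003 and 0.004 m and angle between vial_green's own z axis and vertical below 0.15 rad), for 0.2 s.
At the end, for the whole second after the job is handed in: Still holding: cup travel 7.5 to 12.5 mm (flush within 2.5 mm) and steady; green-capped vial on the cup floor (within 4 mm in height, 7 mm sideways), upright within 0.15 rad; fingers bear on the vial with over 2 N; arm and fingers do not touch the reader or cup (all of step 2 and value of joint cup between 0.0075 and 0.0125 m and contact force between the fingers and vial_green above 2 N and contact force between each of the arm, the fingers and reader below 0.5 N and linear speed of vial_green below 0.02 m/s and velocity of joint cup between -0.01 and 0.01 m/s); the arm keeps its last pose, push and grip.
It fails at once if the green-capped vial is squeezed with 30 N or more (30 N on each of two fingers, 60 N added up) (contact force between the fingers and vial_green above 60 N).
It fails at once if the cup is pushed to its bottom stop (more than 16 mm) (value of joint cup above 0.016 m).
It fails at once if the green-capped vial is dropped or thrown (moves faster than 0.4 m/s with no finger on it) (linear speed of vial_green above 0.4 m/s and contact force between the fingers and vial_green below 0.05 N).
It fails at once if another vial is moved by more than 15 mm or tipped (distance of any of vial_white, vial_yellow, vial_red from where it was at the start of the episode above 0.015 m or angle between any of vial_white, vial_yellow, vial_red's own z axis and vertical above 0.35 rad).
It fails at once if another loose thing is moved by more than 30 mm (distance of any of beaker, jar_a, jar_b, spatula, wash from where it was at the start of the episode above 0.03 m).
It also fails if it takes over 45 s, if anything falls off the work surface, if the arm or the gripper's body presses on something with over 40 N, if the wrist force passes 120 N, or if a joint passes its speed limit or range.

## Working session

There is one attempt and no reset: what is moved stays moved. The work goes in short steps, Python scripts to look and compute and a tool call to move; the robot and the scene stay as the last step left them, time stands still between calls to the robot, and variables do not carry over. Pictures are saved under pics/ and viewed, at most 10 in all, crops included, and the job is handed in when it is done.

Besides the shell and the picture viewer there is one more tool, called after "Call:" as name([rows], argument=value, ...), one row to a line, values as JSON. drive_tool: Moves the arm, as the interface text tells. Shift numbers are shares of 400 mm and turn numbers shares of 360 degrees, none past 1 either way. Its arguments: {"type":"object","properties":{"rows":{"type":"array"},"grip":{"type":"number"},"squeeze":{"type":"number"}},"required":["rows"]}

```bash
mkdir -p pics
cat > h.py <<'E'
import numpy as np, cv2
from bench import sensors, imaging, job
def K(c):
    f=c["pixels"].shape[0]/2/np.tan(np.radians(c["fovy"])/2)
    return np.array([[f,0,c["cx"]],[0,f,c["cy"]],[0,0,1.]])
def cap(n):
    s=sensors.sense(); c=imaging.capture(n); c["K"]=K(c); c["d"]=np.array(c["dist"],float)
    if n=="wrist":
        T=np.array(c["T_tool_cam"]); W=np.eye(4); W[:3,:3]=s["tool_rot"]; W[:3,3]=s["ee_pos"]; M=W@T
        c["R"]=M[:3,:3]; c["o"]=M[:3,3]
    else:
        R=cv2.Rodrigues(np.array(c["rvec"],float))[0]; c["R"]=R.T; c["o"]=-R.T@np.array(c["tvec"],float).ravel()
    return c
def ray(c,p):
    u=cv2.undistortPoints(np.array([[p]],float),c["K"],c["d"]).ravel()
    return c["R"]@np.array([u[0],u[1],1.])
def plane(c,p,z):
    d=ray(c,p); return c["o"]+d*(z-c["o"][2])/d[2]
def proj(c,P):
    R=c["R"].T; return cv2.projectPoints(np.array([P],float),cv2.Rodrigues(R)[0],-R@c["o"],c["K"],c["d"])[0].ravel()
def blobs(c,lo,hi,amin=30):
    h=cv2.cvtColor(c["pixels"],cv2.COLOR_BGR2HSV); m=cv2.inRange(h,np.array(lo),np.array(hi))
    n,l,s,ce=cv2.connectedComponentsWithStats(m)
    return [(s[i],ce[i],l==i) for i in range(1,n) if s[i][4]>=amin]
E
python3 - <<'E'
from h import *
print({k:np.round(v,3) if not isinstance(v,dict) else v for k,v in sensors.sense().items()})
ims=[]
for n in("scene","side","wrist"):
    c=cap(n); cv2.imwrite(f"pics/{n}0.png",c["pixels"]); print(n,c["o"].round(),c["fovy"],c["R"][:,2].round(2))
E
```

```text
{'clock': np.float64(0.0), 'qpos': array([-0.   ,  0.314, -0.048,  1.21 , -0.   ,  1.571]), 'joint_vel': array([ 0.001,  0.   ,  0.001, -0.001,  0.   , -0.   ]), 'joint_torque': array([ 2.0000e-03, -5.3959e+01,  3.3975e+01,  1.9000e-02,  0.0000e+00,
        0.0000e+00]), 'ee_pos': array([ 5.99407e+02, -2.20000e-02,  2.30432e+02]), 'tool_rot': array([[ 0.   ,  1.   , -0.002],
       [ 1.   , -0.   , -0.   ],
       [-0.   , -0.002, -1.   ]]), 'ft_force': array([-0.65 , -0.732,  0.849]), 'torque': array([0.015, 0.026, 0.056]), 'finger_force': np.float64(0.0), 'grip_width': np.float64(85.167)}
scene [1228. -114.  764.] 55.700242222141135 [-0.66  0.16 -0.74]
side [ 496. -813.  652.] 50.67996160433469 [ 0.11  0.82 -0.56]
wrist [600.  85. 373.] 59.88663159537279 [-0.   -0.33 -0.94]
```

View pics/scene0.png

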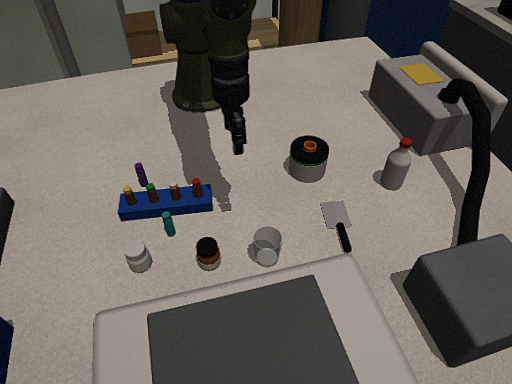

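View pics/side0.png

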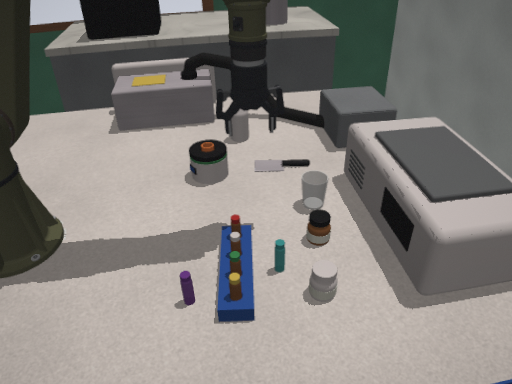

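View pics/wrist0.png

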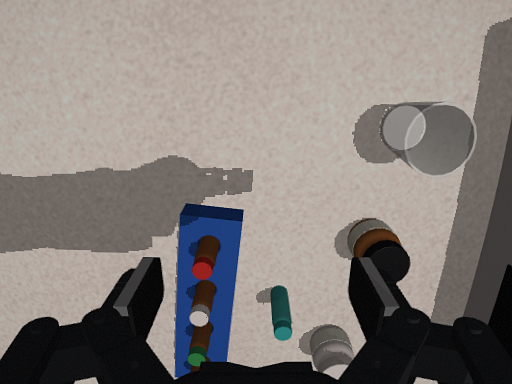

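Scene view: the rack holds, in order, yellow (128,190), green (150,186), white (174,187) and red (197,182) caps. The look-alikes outside it are purple (141,170) and turquoise (168,215). In the side view the order is red, white, green (235,257), yellow, with purple at (186,275) and turquoise at (280,245). The choice is the green cap in the rack, third from red. The reader's orange cup is at scene (310,146) and side (207,147).

Run:
```python
from h import *
rng={"green":((50,120,40),(75,255,255)),"yellow":((20,150,80),(32,255,255)),"red":((0,170,90),(4,255,255)),"orange":((5,170,120),(15,255,255)),"blue":((105,150,60),(125,255,255)),"teal":((80,120,50),(98,255,255))}
cs={n:cap(n) for n in("scene","side")}
for k,(lo,hi) in rng.items():
  for n,c in cs.items():
    for s,ce,m in blobs(c,lo,hi,20): print(k,n,s.tolist(),ce.round(1), "z82:",plane(c,ce,82).round(1)[:2] if k!="orange" else plane(c,ce,100).round(1)[:2])
a=cs["side"]["pixels"][200:310,200:310]; b=cs["scene"]["pixels"][150:230,110:220]
cv2.imwrite("pics/crop1.png",np.hstack([cv2.resize(a,(400,400),interpolation=3),cv2.resize(b,(400,400),interpolation=3)]))
```

```text
green scene [305, 161, 19, 5, 25] [314.7 163.6] z82: [564.3 226.4]
green scene [146, 183, 8, 9, 45] [149.6 186.6] z82: [ 531.2 -219. ]
green side [191, 155, 35, 9, 54] [208.2 161. ] z82: [497.4 173.8]
green side [230, 251, 10, 11, 79] [234.2 255.7] z82: [ 528.8 -214.9]
yellow scene [400, 64, 45, 21, 527] [421.3  73.7] z82: [214.  786.2]
yellow scene [123, 186, 8, 6, 35] [126.4 188.3] z82: [ 521.  -278.7]
yellow side [133, 76, 32, 10, 231] [148.5  80. ] z82: [279.9 912.5]
yellow side [230, 272, 10, 13, 92] [234.3 277.4] z82: [ 522.5 -273.6]
red scene [401, 138, 11, 7, 55] [406.1 140.7] z82: [543.5 522.3]
red scene [192, 178, 8, 6, 31] [195.6 180.4] z82: [541.2 -98.8]
red side [232, 216, 7, 5, 33] [235.  217.9] z82: [543.6 -93.2]
orange scene [304, 141, 12, 8, 32] [309.8 144.8] z82: [505.7 232.4]
orange side [201, 142, 13, 7, 42] [206.9 145.5] z82: [498.1 232.2]
blue scene [118, 185, 94, 28, 1285] [164.7 199.5] z82: [ 587.1 -184.6]
blue side [218, 226, 36, 95, 2126] [235.8 279.4] z82: [ 524.8 -279.1]
blue side [497, 380, 15, 4, 41] [505.5 382. ] z82: [ 898.2 -562.7]
teal scene [161, 211, 13, 25, 122] [167.5 221.1] z82: [ 658.5 -184.5]
teal side [276, 240, 8, 31, 241] [279.5 255. ] z82: [ 618.8 -228.7]
```

View pics/crop1.png

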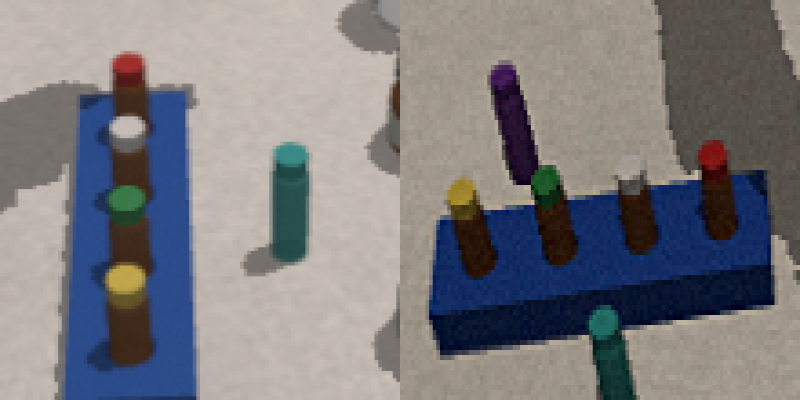

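Clear: the green cap is the real vial, third from red in the rack and at about (530,-217). Teal and purple stand outside the rack. I'll look closer with the wrist camera.

Call:
drive_tool([
  [[-0.08,-0.05,0],0.006],
  [[-0.16,-0.11,0],0.012],
  [[-0.25,-0.17,0],0.018],
  [[-0.25,-0.17,0],0.018],
  [[-0.25,-0.17,0],0.018],
  [[-0.25,-0.17,0],0.018],
])

```text
clock: 0.75
ee_pos: [532.2, -100.1, 231.5]
tool_rot: [[0.114, 0.994, 0.001], [0.994, -0.114, 0.0], [0.0, 0.001, -1.0]]
ft_force: [-0.2, -0.2, 0.0]
grip_width: 85.2
finger_force: 0.0
```

Run:
```python
from h import *
c=cap("wrist"); s=sensors.sense(); print(s["ee_pos"].round(1),s["tool_rot"].round(3).tolist(),s["clock"])
cv2.imwrite("pics/w1.png",c["pixels"])
for k,lo,hi in(("green",(50,120,40),(75,255,255)),("yellow",(20,150,80),(32,255,255)),("red",(0,170,90),(4,255,255))):
  for st,ce,m in blobs(c,lo,hi,60): print(k,st.tolist(),ce.round(1),plane(c,ce,84).round(1))
```

```text
[532.5 -99.6 231.4] [[0.112, 0.994, 0.001], [0.994, -0.112, 0.0], [0.0, 0.001, -1.0]] 0.8
green [258, 273, 20, 22, 356] [267.5 283.2] [ 531.9 -216.1   84. ]
yellow [258, 318, 18, 22, 295] [266.8 328.8] [ 525.2 -275.5   84. ]
red [259, 162, 22, 21, 375] [269.8 171.8] [545.8 -98.5  84. ]
```

View pics/w1.png

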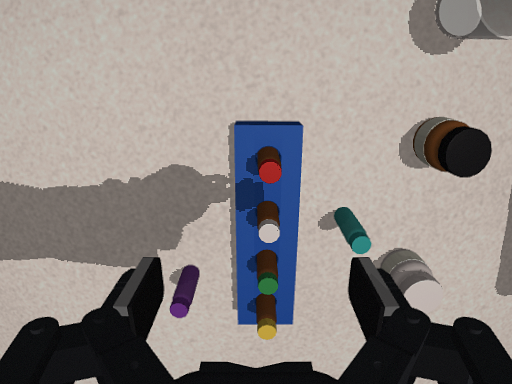

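The picture shows the rack row vertical in the image, with green at (267,283). White, red and yellow are in line, purple is at (185,290) and teal at (352,230). The spacing measures 60 and 118 mm, as it must. I'll go above green with a narrowed opening.

Call:
drive_tool([
  [[-0.08,0.01,0],0],
  [[-0.16,0.02,0.05],0],
  [[-0.24,0.03,0.1],0],
  [[-0.291,0.03,0.18],0],
  [[-0.291,0.03,0.26],0],
  [[-0.291,0.03,0.3],0],
  [[-0.291,0.03,0.3],0],
  [[-0.291,0.03,0.3],0],
], grip=-0.1, squeeze=20)

```text
clock: 1.47
ee_pos: [530.9, -215.9, 110.5]
tool_rot: [[0.111, 0.994, -0.002], [0.994, -0.111, 0.001], [0.001, -0.002, -1.0]]
ft_force: [0.5, 0.3, 0.7]
grip_width: 47.1
finger_force: 0.0
```

Run:
```python
from h import *
c=cap("wrist"); s=sensors.sense(); print(s["ee_pos"].round(1),s["grip_width"])
cv2.imwrite("pics/w2.png",c["pixels"])
for n in("wrist","scene","side"):
  if n!="wrist": c=cap(n)
  for k,lo,hi in(("green",(50,120,40),(75,255,255)),("red",(0,170,90),(4,255,255))):
    for st,ce,m in blobs(c,lo,hi,20): print(n,k,st.tolist(),ce.round(1),plane(c,ce,84).round(1))
```

```text
[ 531.9 -216.3  111.9] 46.78709805531419
wrist green [239, 216, 36, 40, 1168] [256.7 235.7] [ 531.7 -216.    84. ]
wrist red [237, 0, 44, 24, 861] [258.7   9.9] [ 545.3 -101.2   84. ]
scene green [299, 161, 26, 5, 31] [312.1 163.4] [563.6 218.7  84. ]
scene green [147, 183, 7, 8, 20] [150.8 186.9] [ 535.3 -215.7   84. ]
scene red [401, 138, 11, 7, 57] [406.2 140.7] [545.4 520.7  84. ]
scene red [192, 178, 7, 6, 27] [195.6 180.7] [544.3 -98.9  84. ]
side green [191, 158, 16, 6, 25] [199.2 161.6] [472.4 171.4  84. ]
side green [230, 251, 9, 11, 77] [234.2 255.9] [ 528.6 -217.5   84. ]
```

View pics/w2.png

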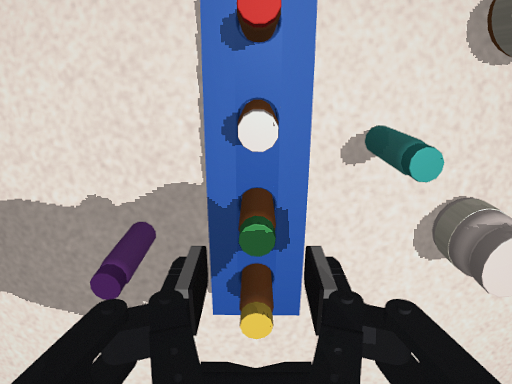

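Green cap at (257,236) sits exactly where the tool axis meets z=84, midway between the fingers; descend and grip.

Call:
drive_tool([
  [[0,0,0.05],0],
  [[0,0,0.1],0],
  [[0,0,0.14],0],
  [[0,0,0.178],0],
  [[0,0,0.178],0],
  [[0,0,0.178],0],
])

```text
clock: 2.12
ee_pos: [531.3, -216.8, 41.0]
tool_rot: [[0.112, 0.994, 0.001], [0.994, -0.112, -0.0], [-0.0, 0.001, -1.0]]
ft_force: [-0.8, 0.2, 0.5]
grip_width: 47.1
finger_force: 0.0
```

Call:
drive_tool([
  [[0,0,0],0],
  [[0,0,0],0],
  [[0,0,0],0],
  [[0,0,0],0],
  [[0,0,0],0],
  [[0,0,0],0],
], grip=0.7, squeeze=20)

```text
clock: 2.62
ee_pos: [532.2, -217.5, 41.9]
tool_rot: [[0.113, 0.994, 0.003], [0.994, -0.113, -0.001], [-0.001, 0.003, -1.0]]
ft_force: [0.0, 1.2, 6.9]
grip_width: 22.2
finger_force: 20.5
```

Call:
drive_tool([
  [[0,0,-0.03],0],
  [[0,0,-0.08],0],
  [[0,0,-0.14],0],
  [[0,0,-0.2],0],
  [[0,0,-0.26],0],
  [[0,0,-0.32],0],
  [[0,0,-0.36],0],
  [[0,0,-0.36],0],
  [[0,0,-0.36],0],
])

```text
clock: 3.37
ee_pos: [531.6, -217.4, 185.3]
tool_rot: [[0.113, 0.994, 0.002], [0.994, -0.113, -0.001], [-0.001, 0.003, -1.0]]
ft_force: [0.8, 0.2, 0.3]
grip_width: 22.2
finger_force: 20.3
```

Run:
```python
from h import *
c=cap("wrist"); s=sensors.sense(); print(s["ee_pos"].round(1),s["grip_width"],s["finger_force"],s["ft_force"])
C=[cap("scene"),cap("side")]
cv2.imwrite("pics/t3.png",np.hstack([cv2.resize(c["pixels"],(400,300)),cv2.resize(C[1]["pixels"][100:280,130:340],(400,300))]))
for st,ce,m in blobs(c,(50,120,40),(75,255,255),60): print(st,ce)
for c,n in zip(C,("scene","side")):
  for k,lo,hi in(("orange",(3,150,80),(16,255,255)),):
    for st,ce,m in blobs(c,lo,hi,12): print(n,k,st.tolist(),ce.round(1),plane(c,ce,98).round(1))
  # black collar top ellipse
  h=cv2.cvtColor(c["pixels"],cv2.COLOR_BGR2HSV); x,y=(310,152) if n=="scene" else (208,150)
  m=np.zeros(h.shape[:2],np.uint8); m[y-30:y+30,x-30:x+30]=(h[y-30:y+30,x-30:x+30,2]<45)*255
  cs=max(cv2.findContours(m,0,1)[0],key=cv2.contourArea)
  P=np.array([plane(c,p[0].astype(float),90) for p in cs]); print(n,cv2.boundingRect(cs),P.min(0).round(1),P.max(0).round(1))
```

```text
[ 530.7 -217.   183.9] 22.098059554526998 20.294775841757655 [ 0.41556005 -0.78345502 -0.72506747]
[ 228  283   57   62 2773] [256.07392715 313.94951316]
scene orange [304, 141, 13, 11, 93] [309.7 145.7] [507.2 231.7  98. ]
scene (290, 136, 39, 30) [453.2 167.8  90. ] [578.3 285.3  90. ]
side orange [201, 144, 3, 7, 17] [202.1 146.8] [484.2 230.8  98. ]
side orange [308, 225, 22, 9, 80] [320.7 229.4] [ 715.7 -185.    98. ]
side (189, 120, 49, 60) [445.6  54.3  90. ] [605.  433.6  90. ]
```

View pics/t3.png

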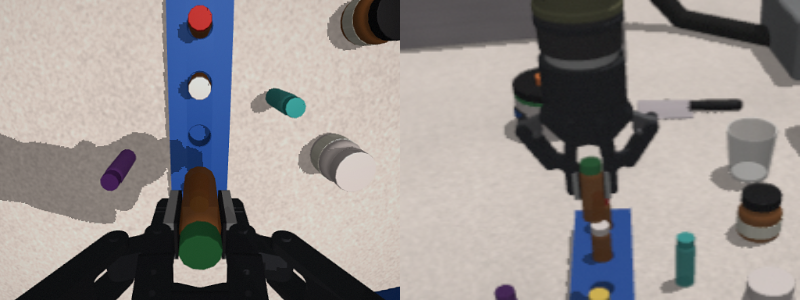

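The vial is held, with its hole empty and its neighbours standing. Wrist cap is at (256,314). Before I cross, I'll triangulate the black gooseneck (scene (450,95), side (190,68)) and the wash bottle.

Run:
```python
from h import *
a,b=cap("scene"),cap("side")
def tri(p,q):
    d1,d2=ray(a,p),ray(b,q); A=np.stack([d1,-d2],1); t=np.linalg.lstsq(A,b["o"]-a["o"],rcond=None)[0]
    P,Q=a["o"]+t[0]*d1,b["o"]+t[1]*d2; return ((P+Q)/2).round(),np.linalg.norm(P-Q).round(1)
print("head",tri((448,97),(190,68)),"base",tri((470,245),(330,115)),"cup",tri((310,146),(207,146.5)), "box",tri((415,350),(340,140)))
print("washcap",plane(a,(406,140.7),155).round())
print("cup z100",plane(a,(310,145.5),100).round(1),plane(b,(207,146),100).round(1))
```

```text
head (array([471., 683., 177.]), np.float64(28.0)) base (array([924., 454.,  77.]), np.float64(38.7)) cup (array([499., 237.,  92.]), np.float64(4.4)) box (array([1002.,  327.,  -23.]), np.float64(139.8))
washcap [617. 454. 155.]
cup z100 [508.9 231.8 100. ] [498.3 228.9 100. ]
```

Call:
drive_tool([
  [[0.03,-0.005,-0.03],0],
  [[0.09,-0.015,-0.06],0],
  [[0.16,-0.027,-0.09],0],
  [[0.23,-0.039,-0.115],0],
  [[0.3,-0.051,-0.115],0],
  [[0.37,-0.063,-0.115],0],
  [[0.44,-0.075,-0.115],0],
  [[0.51,-0.087,-0.115],0],
  [[0.58,-0.099,-0.115],0],
  [[0.64,-0.109,-0.115],0],
  [[0.64,-0.109,-0.115],0],
])

```text
clock: 4.53
ee_pos: [515.6, 46.5, 230.3]
tool_rot: [[0.108, 0.994, -0.0], [0.994, -0.108, 0.002], [0.002, -0.001, -1.0]]
ft_force: [-0.6, 0.4, 0.3]
grip_width: 22.2
finger_force: 20.3
```

Call:
drive_tool([
  [[0.03,-0.005,0],0],
  [[0.09,-0.015,0],0],
  [[0.16,-0.027,0],0],
  [[0.23,-0.039,0],0],
  [[0.3,-0.051,0],0],
  [[0.37,-0.063,0],0],
  [[0.44,-0.075,0],0],
  [[0.51,-0.087,0],0],
  [[0.58,-0.099,0],0],
  [[0.635,-0.109,0],0],
  [[0.635,-0.109,0],0],
  [[0.635,-0.109,0],0],
])

```text
clock: 5.53
ee_pos: [501.4, 300.3, 229.8]
tool_rot: [[0.112, 0.994, -0.001], [0.994, -0.112, -0.001], [-0.001, -0.0, -1.0]]
ft_force: [-0.2, 0.1, -0.1]
grip_width: 22.1
finger_force: 20.3
```

Run:
```python
from h import *
S=[];
for i in range(3):
  s=sensors.sense(); c=cap("wrist"); S.append(s["ee_pos"])
print(np.round(S,1).tolist(),s["tool_rot"].round(3).tolist(),s["clock"],s["finger_force"])
cv2.imwrite("pics/w4.png",c["pixels"])
for k,lo,hi in(("orange",(3,150,80),(16,255,255)),("green",(50,120,40),(75,255,255))):
    for st,ce,m in blobs(c,lo,hi,60): print(k,st.tolist(),ce.round(1),plane(c,ce,100).round(1))
```

```text
[[501.4, 300.3, 229.8], [501.5, 299.3, 229.9], [501.6, 298.8, 230.0]] [[0.114, 0.994, -0.0], [0.994, -0.114, -0.001], [-0.001, -0.0, -1.0]] 5.6333 20.301750395447016
orange [273, 223, 10, 32, 122] [277.9 234.9] [516.3 245.3 100. ]
green [219, 180, 87, 21, 171] [262.4 185.4] [507.2 294.  100. ]
green [228, 283, 57, 62, 2767] [256.1 313.9] [486.6 159.2 100. ]
```

View pics/w4.png

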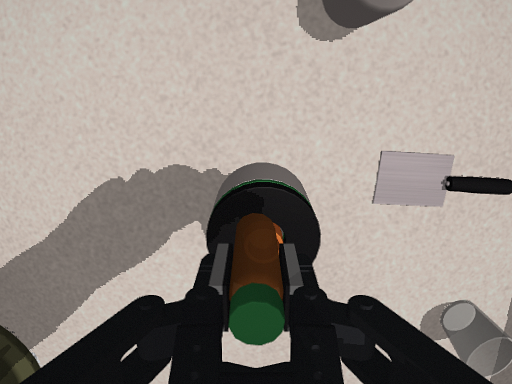

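The vial still hides the cup (collar around (264,240)); back off 60 mm along tool x to see it freely.

Call:
drive_tool([
  [[0.05,0,0],0],
  [[0.11,0,0],0],
  [[0.15,0,0],0],
  [[0.15,0,0],0],
  [[0.15,0,0],0],
  [[0.15,0,0],0],
])

```text
clock: 6.18
ee_pos: [508.5, 357.8, 230.0]
tool_rot: [[0.114, 0.993, -0.0], [0.993, -0.114, -0.001], [-0.001, -0.0, -1.0]]
ft_force: [-0.1, -0.1, -0.8]
grip_width: 22.1
finger_force: 20.3
```

Run:
```python
from h import *
S=[];
for i in range(4):
  s=sensors.sense(); c=cap("wrist"); S.append(s["ee_pos"])
  o=max(blobs(c,(3,130,70),(18,255,255),30),key=lambda b:b[0][4] if b[1][1]<220 else 0)
  h=cv2.cvtColor(c["pixels"],cv2.COLOR_BGR2HSV); ys,xs=np.nonzero(o[2])
  cn=cv2.findContours(o[2].astype(np.uint8),0,1)[0][0]; P=np.array([plane(c,p[0].astype(float),100)[:2] for p in cn])
  (cc,r)=cv2.minEnclosingCircle(P.astype(np.float32)); print(o[0].tolist(),np.round(cc,1),round(2*r,1),(P.max(0)-P.min(0)).round(1), ((P.max(0)+P.min(0))/2).round(1))
print(np.round(S,1).tolist(),s["tool_rot"].round(3).tolist())
# vial cap in tool frame
g=max(blobs(c,(50,120,40),(75,255,255),60),key=lambda b:b[0][4]); M=s["tool_rot"]
print(g[0].tolist(),[ (M.T@(plane(c,g[1],s["ee_pos"][2]+z)-s["ee_pos"])).round(1).tolist() for z in(44,47)])
cv2.imwrite("pics/w5.png",c["pixels"])
```

```text
[244, 276, 36, 19, 181] [502.2 247.5] 36.1 [32.8 22.3] [502.3 250.9]
[244, 276, 36, 19, 168] [502.2 247.4] 36.1 [32.8 22.4] [502.3 250.9]
[244, 276, 36, 19, 172] [502.2 247.5] 36.1 [32.8 22.3] [502.3 250.9]
[244, 276, 36, 19, 180] [502.3 247.6] 36.2 [32.8 22.3] [502.4 251. ]
[[508.5, 357.8, 230.0], [508.5, 357.8, 230.1], [508.5, 357.9, 230.2], [508.6, 358.0, 230.3]] [[0.114, 0.993, 0.0], [0.993, -0.114, -0.0], [-0.0, 0.0, -1.0]]
[228, 283, 57, 62, 2744] [[3.6, 0.4, -44.0], [6.1, 0.4, -47.0]]
```

View pics/w5.png

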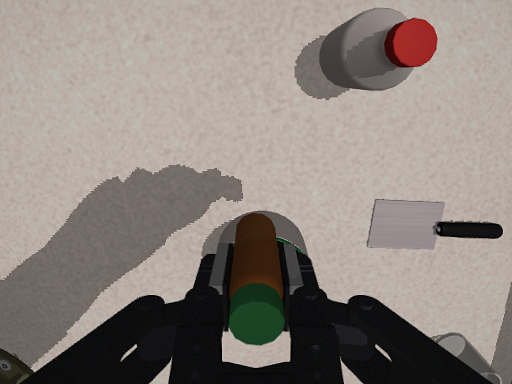

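Wrong way: image-up is +y (the wash bottle's cap shows at (410,43) and the reader slid down to (255,235)). I'll move 200 mm toward -y.

Call:
drive_tool([
  [[-0.03,0.002,0],0],
  [[-0.09,0.008,0],0],
  [[-0.16,0.015,0],0],
  [[-0.23,0.02,0],0],
  [[-0.3,0.025,0],0],
  [[-0.37,0.03,0],0],
  [[-0.44,0.035,0],0],
  [[-0.5,0.04,0],0],
  [[-0.5,0.04,0],0],
  [[-0.5,0.04,0],0],
  [[-0.5,0.04,0],0],
])

```text
clock: 7.3
ee_pos: [501.8, 158.4, 230.3]
tool_rot: [[0.114, 0.994, 0.0], [0.994, -0.114, 0.0], [0.001, 0.0, -1.0]]
ft_force: [0.1, 0.1, -0.5]
grip_width: 22.2
finger_force: 20.3
```

```bash
cat > m.py <<'E'
from h import *
import sys
S=[]
for i in range(3):
  s=sensors.sense(); c=cap("wrist"); S.append(s["ee_pos"])
print(np.round(S,1).tolist(),s["tool_rot"].round(3).tolist(),s["finger_force"],s["clock"])
for o in blobs(c,(3,130,70),(18,255,255),40):
  cn=max(cv2.findContours(o[2].astype(np.uint8),0,1)[0],key=cv2.contourArea)
  hull=cv2.convexHull(cn); P=np.array([plane(c,p[0].astype(float),100)[:2] for p in hull])
  cc,r=cv2.minEnclosingCircle(P.astype(np.float32)); print("cup",o[0].tolist(),o[1].round(1),np.round(cc,1),round(2*r,1),(P.max(0)-P.min(0)).round(1),((P.max(0)+P.min(0))/2).round(1))
# collar outer edge by dark mask
h=cv2.cvtColor(c["pixels"],cv2.COLOR_BGR2HSV); m=((h[:,:,2]<40)*255).astype(np.uint8)
n,l,st,ce=cv2.connectedComponentsWithStats(m)
for i in range(1,n):
  if st[i][4]>800: print("dark",st[i].tolist(),ce[i].round(1))
g=max(blobs(c,(50,120,40),(75,255,255),60),key=lambda b:b[0][4]); M=s["tool_rot"]
print("cap",g[0].tolist(),[(M.T@(plane(c,g[1],s["ee_pos"][2]+z)-s["ee_pos"])).round(1).tolist() for z in(44,47)])
cv2.imwrite(sys.argv[1],c["pixels"])
E
python3 m.py pics/w6.png
```

```text
[[501.8, 158.4, 230.3], [501.8, 158.9, 230.3], [501.8, 159.2, 230.2]] [[0.112, 0.994, 0.0], [0.994, -0.112, 0.0], [0.0, 0.0, -1.0]] 20.308652546955273 7.4
cup [221, 66, 47, 47, 1719] [243.9  89. ] [501.5 235.6] 36.9 [36.6 36.1] [501.5 235.5]
cup [233, 216, 49, 82, 1647] [262.5 258.4] [498.8  80.7] 91.4 [47.5 88.8] [491.2  81.9]
cup [437, 319, 37, 25, 353] [454.2 327.4] [700.  -38.9] 42.4 [41.3 31.2] [700.5 -33.3]
dark [179, 19, 132, 135, 6702] [232.7 108.2]
dark [451, 52, 61, 25, 1030] [482.8  63.7]
dark [20, 244, 472, 140, 28584] [262.5 341.6]
cap [228, 284, 57, 61, 2775] [[3.6, 0.5, -44.0], [6.0, 0.5, -47.0]]
```

View pics/w6.png

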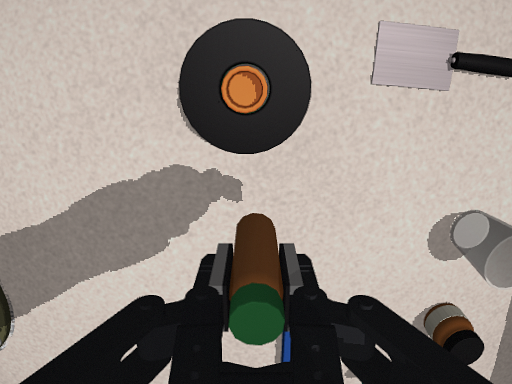

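Cup rim measures 36.9 mm (must be 37) at pixel (244,89), centre (501.5,235.5); view is free. The vial's bottom edge is at (256,214) and its cap at (256,314). Now the vial's pose in the tool.

Run:
```python
from h import *
c=cap("wrist"); s=sensors.sense(); M=s["tool_rot"]; e=s["ee_pos"]
tp=lambda p,z: (M.T@(plane(c,p,e[2]-z)-e)).round(1)
g=max(blobs(c,(50,120,40),(75,255,255),60),key=lambda b:b[0][4])[2]
h=cv2.cvtColor(c["pixels"],cv2.COLOR_BGR2HSV)
am=((h[:,:,0]<20)&(h[:,:,1]>120)&(h[:,:,2]>40)).astype(np.uint8); am[:205]=0; am[300:]=0
for r in (215,220,230,250,270,285): 
  x=np.nonzero(am[r,200:310])[0]+200; print(r,x.min() if len(x) else 0,x.max() if len(x) else 0)
ys=np.nonzero(am[:,200:310])[0]; top=ys.min(); print("bottom edge row",top)
for z in(28,31,34): print(z,tp((256,top),z)[:2])
r=[(y,np.nonzero(g[y])[0].min(),np.nonzero(g[y])[0].max()) for y in range(283,345,4)]; print([tuple(map(int,q)) for q in r])
yb=np.nonzero(g)[0].max()
for z in(-45,-47,-49): print(z,"near edge",tp((256.5,yb+.5),z)[:2],"width",tp((228,316),z)[:2],tp((285,316),z)[:2])
P=lambda x,z: proj(c,e+M@np.array([x,0,z])).round(1).tolist()
for x0 in(0,2,4): print(x0,"far bottom",P(x0+11.5,31),"near top",P(x0-10.5,-47))
```

```text
215 247 263
220 241 270
230 237 274
250 235 277
270 232 280
285 230 282
bottom edge row 213
28 [13.1  0.5]
31 [11.9  0.5]
34 [10.6  0.5]
[(283, 251, 253), (287, 241, 270), (291, 237, 276), (295, 234, 278), (299, 231, 280), (303, 231, 282), (307, 231, 282), (311, 230, 283), (315, 230, 283), (319, 229, 284), (323, 229, 284), (327, 230, 283), (331, 232, 282), (335, 234, 277), (339, 239, 273), (343, 247, 264)]
-45 near edge [-10.2   0.6] width [ 3.3 -9.7] [ 3.3 10.9]
-47 near edge [-8.3  0.6] width [ 5.  -9.5] [ 5.  10.7]
-49 near edge [-6.3  0.6] width [ 6.7 -9.3] [ 6.7 10.5]
0 far bottom [255.1, 213.6] near top [254.9, 349.0]
2 far bottom [255.1, 210.3] near top [254.9, 345.0]
4 far bottom [255.1, 207.0] near top [254.9, 340.9]
```

Vial is upright in the grasp, offset about (0.5,0.5) mm, so cup target is TCP (501.0,235.1). Move over and descend to ~5 mm above the rim.

Call:
drive_tool([
  [[0.05,-0.006,0],0],
  [[0.11,-0.013,0],0],
  [[0.16,-0.02,0],0],
  [[0.189,-0.0235,0],0],
  [[0.189,-0.0235,0.04],0],
  [[0.189,-0.0235,0.1],0],
  [[0.189,-0.0235,0.16],0],
  [[0.189,-0.0235,0.2],0],
  [[0.189,-0.0235,0.23],0],
  [[0.189,-0.0235,0.23],0],
  [[0.189,-0.0235,0.23],0],
])

```text
clock: 8.42
ee_pos: [500.4, 234.8, 137.6]
tool_rot: [[0.112, 0.994, -0.002], [0.994, -0.112, -0.001], [-0.001, -0.001, -1.0]]
ft_force: [0.2, 0.0, -0.4]
grip_width: 22.0
finger_force: 20.3
```

Run:
```python
from h import *
s=[sensors.sense()]; 
C={n:cap(n) for n in("wrist","scene","side")}; s.append(sensors.sense())
for q in s: print(q["ee_pos"].round(1),q["ft_force"].round(1),q["finger_force"].round(1))
e=s[0]["ee_pos"]
for n,c in C.items():
  for k,lo,hi in(("green",(50,120,40),(75,255,255)),("orange",(3,130,70),(18,255,255))):
    for st,ce,m in blobs(c,lo,hi,12): 
      if 150<plane(c,ce,100)[1]<300 or n=="wrist": print(n,k,st.tolist(),ce.round(1),plane(c,ce,e[2]+44 if k=="green" else 98).round(1))
c=C["wrist"]; h=cv2.cvtColor(c["pixels"],cv2.COLOR_BGR2HSV)
for y in range(150,260,10): print(y,[ (int(x),h[y,x].tolist()) for x in range(200,312,8)] if y in(190,210,230) else "",end="")
print("\npred cup",proj(c,[501.5,235.5,100]),"rim L/R",proj(c,[519.9,233.4,100]),proj(c,[483.1,237.6,100]),"far",proj(c,[503.6,253.9,100]),"collar L/R/far",proj(c,[446.9,241.7,90]),proj(c,[556.1,229.3,90]),proj(c,[507.7,290.2,90]))
```

```text
Traceback (most recent call last):
AttributeError: 'float' object has no attribute 'round'
```

Run:
```python
from h import *
s=sensors.sense(); C={n:cap(n) for n in("wrist","scene","side")}; e=s["ee_pos"]
print(e.round(1),s["ft_force"].round(1),s["tool_rot"].round(3).tolist())
for n,c in C.items():
  for k,lo,hi in(("green",(50,120,40),(75,255,255)),("orange",(3,130,70),(18,255,255))):
    for st,ce,m in blobs(c,lo,hi,12): 
      if 150<plane(c,ce,100)[1]<300 or n=="wrist": print(n,k,st.tolist(),ce.round(1),plane(c,ce,e[2]+44 if k=="green" else 98).round(1))
c=C["wrist"]; h=cv2.cvtColor(c["pixels"],cv2.COLOR_BGR2HSV)
print("pred cup",proj(c,[501.5,235.5,100]),"rim L/R",proj(c,[483.1,237.6,100]),proj(c,[519.9,233.4,100]),"far",proj(c,[503.6,253.9,100]),"collar L/R/far",proj(c,[446.9,241.7,90]),proj(c,[556.1,229.3,90]),proj(c,[507.7,290.2,90]))
o=((h[:,:,0]>2)&(h[:,:,0]<18)&(h[:,:,1]>130)&(h[:,:,2]>110))
for y in range(150,230,6):
  x=np.nonzero(o[y,180:340])[0]+180; print(y,(int(x.min()),int(x.max()),len(x)) if len(x) else "",end=" ")
dk=h[:,:,2]<40; col=np.nonzero(dk[:,255])[0]; print("\ncol255 dark top",col[:3]); 
for y in(150,170): x=np.nonzero(dk[y,120:400])[0]+120; print(y,x.min(),x.max())
```

```text
[501.8 235.3 139.3] [-0.3  0.3 -0.2] [[0.113, 0.994, 0.002], [0.994, -0.113, 0.001], [0.001, 0.002, -1.0]]
wrist green [224, 127, 76, 14, 90] [260.7 130.5] [511.3 304.5 183.3]
wrist green [224, 208, 2, 9, 12] [224.3 212.5] [496.9 279.8 183.3]
wrist green [228, 283, 57, 62, 2772] [256.1 314. ] [502.6 238.8 183.3]
wrist orange [224, 187, 62, 112, 4323] [257.6 234. ] [502.7 228.9  98. ]
scene green [303, 163, 14, 3, 16] [310.  164.1] [661.5 164.7 183.3]
scene orange [304, 142, 13, 10, 56] [310.4 147. ] [513.3 231.6  98. ]
side orange [201, 142, 13, 10, 102] [207.2 146.7] [498.7 228.2  98. ]
pred cup [254.46085705 225.82788751] rim L/R [223.58113023 225.7723738 ] [285.33178805 225.82398826] far [254.48118657 196.79425287] collar L/R/far [167.4774508 218.8495034] [341.42121631 218.9110358 ] [254.47476534 131.1040816 ]
150  156  162  168  174  180  186  192 (236, 273, 38) 198 (232, 278, 45) 204 (230, 281, 51) 210 (229, 282, 54) 216 (226, 283, 35) 222 (225, 284, 17) 228 (226, 284, 12) 
col255 dark top [129 130 131]
150 198 311
170 182 327
```

Cup and collar show centred under the vial within about 1 mm (rim columns 225 to 284, vial at 255 to 256). Small trim, then down inside the cup.

Call:
drive_tool([
  [[0.002,-0.001,0],0],
  [[0.002,-0.001,0.01],0],
  [[0.002,-0.001,0.02],0],
  [[0.002,-0.001,0.03],0],
  [[0.002,-0.001,0.04],0],
  [[0.002,-0.001,0.05],0],
  [[0.002,-0.001,0.06],0],
  [[0.002,-0.001,0.06],0],
  [[0.002,-0.001,0.06],0],
])

```text
clock: 9.47
ee_pos: [500.4, 235.6, 113.7]
tool_rot: [[0.113, 0.994, -0.001], [0.994, -0.113, -0.0], [-0.0, -0.001, -1.0]]
ft_force: [-0.2, -0.5, -0.5]
grip_width: 21.9
finger_force: 20.3
```

```bash
cat > f.py <<'E'
from h import *
E=[];F=[];O=[]
for i in range(10):
  s=sensors.sense(); E.append(s["ee_pos"]); F.append(s["ft_force"]); c=imaging.capture("wrist")
print(np.mean(E,0).round(2),np.mean(F,0).round(2),np.std(F,0).round(2),s["grip_width"],s["finger_force"],s["clock"])
c=cap("wrist"); g=max(blobs(c,(50,120,40),(75,255,255),60),key=lambda b:b[0][4]); print("cap",g[0].tolist(),g[1].round(1))
h=cv2.cvtColor(c["pixels"],cv2.COLOR_BGR2HSV); o=((h[:,:,0]>2)&(h[:,:,0]<18)&(h[:,:,1]>130)&(h[:,:,2]>110)); o[:100]=0;o[280:]=0
ys,xs=np.nonzero(o[:,200:310]); print("orange top row",ys.min(),"cols",xs.min()+200,xs.max()+200)
E
python3 f.py
```

```text
[500.77 235.72 114.21] [-0.52  0.02 -0.39] [0.51 0.4  0.36] 22.259369947236664 20.31051338533871 9.9167
cap [228, 283, 57, 62, 2775] [256.1 314. ]
orange top row 202 cols 223 290
```

No contact force and the cap hasn't shifted, so the vial is inside the cup. Now feel for the floor.

Call:
drive_tool([
  [[0,0,0.004],0],
  [[0,0,0.008],0],
  [[0,0,0.012],0],
  [[0,0,0.012],0],
  [[0,0,0.012],0],
])

```text
clock: 10.43
ee_pos: [500.7, 235.7, 109.4]
tool_rot: [[0.113, 0.994, 0.0], [0.994, -0.113, 0.0], [0.0, 0.0, -1.0]]
ft_force: [-0.5, -0.7, 2.6]
grip_width: 21.9
finger_force: 20.5
```

```bash
python3 f.py
```

```text
[500.72 235.72 109.43] [-0.62 -0.13  1.96] [0.32 0.38 0.43] 22.108566189122982 20.510987302986905 10.8833
cap [228, 283, 57, 62, 2776] [256. 314.]
orange top row 205 cols 223 290
```

Force rose by 2.35 N, so the vial stands on the cup floor at TCP z 109.4, where 78 + 31 puts it. Push 5 mm and check the spring rate.

Call:
drive_tool([
  [[0,0,0.003],0],
  [[0,0,0.006],0],
  [[0,0,0.009],0],
  [[0,0,0.0125],0],
  [[0,0,0.0125],0],
  [[0,0,0.0125],0],
])

```text
clock: 11.48
ee_pos: [500.7, 235.7, 104.4]
tool_rot: [[0.113, 0.994, 0.0], [0.994, -0.113, 0.0], [0.0, 0.0, -1.0]]
ft_force: [-0.8, -0.5, 6.1]
grip_width: 22.0
finger_force: 20.8
```

```bash
python3 f.py
```

```text
[500.74 235.75 104.48] [-1.67 -0.28  5.48] [0.61 0.42 0.47] 22.295822490348023 20.824807486496866 11.9333
cap [228, 283, 57, 62, 2778] [256.1 314. ]
orange top row 209 cols 223 290
```

The rate is 3.52 N over 4.95 mm, which matches 700 N/m. Cup travel is now about 5.3 mm, so 4.8 mm more.

Call:
drive_tool([
  [[0,0,0.003],0],
  [[0,0,0.006],0],
  [[0,0,0.009],0],
  [[0,0,0.012],0],
  [[0,0,0.012],0],
  [[0,0,0.012],0],
  [[0,0,0.012],0],
])

```text
clock: 12.62
ee_pos: [500.8, 235.8, 100.1]
tool_rot: [[0.113, 0.994, 0.0], [0.994, -0.113, 0.0], [0.0, 0.0, -1.0]]
ft_force: [-2.8, -0.8, 8.7]
grip_width: 22.2
finger_force: 21.1
```

```bash
python3 f.py
python3 - <<'E'
from h import *
for n in("scene","side"):
  c=cap(n)
  for st,ce,m in blobs(c,(3,130,70),(18,255,255),5):
    if 150<plane(c,ce,95)[1]<300: print(n,st.tolist(),ce.round(1))
E
```

```text
[500.8  235.81 100.09] [-2.51 -0.76  8.33] [0.68 0.51 0.41] 22.33940712089995 21.138324898201972 13.0667
cap [228, 283, 57, 62, 2779] [256.1 314. ]
orange top row 212 cols 223 290
scene [303, 144, 13, 8, 27] [308.9 148.9]
side [204, 136, 5, 3, 14] [206.1 136.9]
side [201, 146, 13, 6, 39] [207.4 149. ]
```

Force (8.7 N) and height agree on 9.3 to 9.8 mm of travel, with no slip in the fingers. One 0.4 mm trim, then hand in.

Call:
drive_tool([
  [[0,0,0.001],0],
  [[0,0,0.001],0],
  [[0,0,0.001],0],
  [[0,0,0.001],0],
])

```text
clock: 13.6
ee_pos: [500.8, 235.8, 99.7]
tool_rot: [[0.113, 0.994, 0.0], [0.994, -0.113, 0.0], [0.0, 0.0, -1.0]]
ft_force: [-2.3, -1.0, 8.6]
grip_width: 22.4
finger_force: 21.2
```

```bash
python3 f.py; python3 -c "
from bench import job; print(job.finish_job())"
```

```text
[500.79 235.8   99.72] [-2.3  -0.6   8.77] [0.61 0.49 0.6 ] 22.08263837618799 21.18746279273182 14.05
cap [228, 283, 57, 62, 2780] [256.1 314. ]
orange top row 212 cols 223 290
the job is handed in; nothing more can be done
None
```

I handed the job in at 14 s with the green-capped vial standing in the orange cup and held down about 10 mm (flush, about 9 N push, 21 N grip); the hand-in returned no verdict, so the pass is unconfirmed.

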